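Make up an order of crystal blanks and hold the last one in the spectroscope's light

ROBOT

A 6-joint arm with a two-finger parallel gripper is mounted at the origin on the work surface. World frame = base frame: x ahead of the robot, y to its left, z up, the work surface at z = 0. Lengths are in m, angles in rad, forces in N, time in s.
With the tool pointing down it reaches from about 0.225 to 0.875 m from the base axis. Payload 3.4 kg.
Tool frame: the origin (TCP) lies on the centre line of the jaws, within the pads' length; the fingertips stand 17 mm ahead of it and the grasp point (between the pads) lies 2 mm behind it; z points along the fingers, y is the line along which they close (so a half turn about z gives the same grasp; the last joint's range is limited). The gripper opens to 85 mm and grips with 20 to 120 N. Pads are 22 mm wide; open, the fingers measure 114 mm over their backs; the gripper's body (76 mm by 85 mm) begins 54 mm behind the grasp point. The pads swing forward as they close: fully open they stand 13 mm farther back than shut.
Start: joints at [-1.291, 0.276, 1.505, -0, 1.361, -0.121], TCP at [0.224, -0.529, 0.248] pointing down, gripper open.
Joint ranges: [-2.89, 2.89], [-0.75, 2.08], [0.22, 2.7], [-1.18, 4.32], [0.11, 2.71], [-2.7, 2.7]. Speed limits (rad/s): [2.57, 2.57, 3.14, 3.14, 3.14, 3.14].

INTERFACE

Orientations are given as a unit quaternion [w, x, y, z].
In Python, from rig import manip gives the robot as it stands.
- The arm moves only by the tool move_arm, never from a script. Its argument "steps" is one flat list of numbers, 7 for each row, row after row: the turn, a rotation vector about the world's x, y, z normalised to -1 to 1, where 1 is 360 degrees, then the shift along the world's x, y, z normalised to -1 to 1, where 1 is 1 m, then the opening, from -1 (shut) to 1 (fully open). A call has exactly 10 rows; each row is the pose to reach, as a shift and turn from the pose commanded when the call began, turning the shorter way round; what a row does not reach only later rows make up. A row lasts 1/10 s, in which the tool goes at most 50 mm and 8.59 degrees, less where a joint would pass 70% of its speed; a pose out of reach is approached as far as the arm can. A call with a number of a shift or a turn outside -1 to 1 is refused whole. A call with a gripper value outside its range is refused whole. The fingers move at their own pace and stop on an object; "squeeze" is the grip in N (left out, the last holds). Time passes only in rows, so rows that repeat a pose let the fingers close, or fill a call up. It gives the time, the measured TCP pose, the force, the opening and the grip force at its end, in the units of the state.
- manip.get_state(): the state, without advancing time (a new reading comes with each control period).
- manip.get_image(name): name is "side" or "top" or "wrist"; returns a dict with "pixels" (420x560x3 uint8, blue, green, red), "fx", "fy", "cx", "cy" (pixels), "R" (3x3) and "t" (3): a world point X has camera coordinates R X + t. Camera axes: x right, y down, z forward; pixel columns grow to the right and rows downward; lengths in m; the calibration is good to about 2 mm. A picture is of the moment at which its call begins. There is no depth.
- manip.sign_off(): hands the job in; it is judged then, once.
The state is a dict: "clock": time; "qpos": joint angles; "qd": joint speeds; "effort": joint torques, N m; "position": TCP position; "ee_rot": TCP orientation; "contact_force": force on the tool from outside, world axes, zero at the start; "moment": the same for the moment, N m; "width": finger opening in m; "gripper_force": force on a finger pad.
Only numpy, scipy, OpenCV 4.12 (cv2) and the standard library are available. Lean on these libraries where they do the work, as an engineer would, in place of code of your own. Each camera call takes 0.05 s, during which the arm holds its last target. There are 200 camera calls.

TASK

We need three rock-crystal blanks for an order: stand two of them in the order tray, set down and not dropped, then take a third and hold it upright in the light of the bench spectroscope, centred in the gap between lamp and slit with its polished faces square to the light so that it shines straight through them. Finish while still holding it there in the gripper; leave the fourth blank standing where it is. Never touch the polished faces with the fingers, grip every blank only by its two frosted narrow edges, and do not bump the spectroscope or disturb the other things on the bench.

Things in the scene. Friction and masses are not known exactly. Their poses are not given: they have to be found in the camera images.
- blank1: one of four alike rock-crystal blanks standing on end: 50 mm tall, 24 wide (y), 14 thick (x), 30 to 60 g. Origin: centre of its underside, z up. Broad faces (+x and -x): clear polished windows 18 x 44 mm. Narrow edges (+y and -y) and both ends: ground, frosted white. Long corners bevelled 3 mm in y, 1.5 in x. Fingers closing along its y touch only the frosted edges
- blank2: a blank just like blank1, with the same axes
- blank3: a blank just like blank1, with the same axes
- blank4: a blank just like blank1, with the same axes
- blank1_mid (a point): centre of blank1, 25 mm above its underside, same axes as the blank
- blank2_mid (a point): centre of blank2, 25 mm above its underside, same axes as the blank
- blank3_mid (a point): centre of blank3, 25 mm above its underside, same axes as the blank
- blank4_mid (a point): centre of blank4, 25 mm above its underside, same axes as the blank
- board: dark grey soldering board under the blanks, 150 x 150 x 12 mm, fixed; origin at the centre of its underside, top 12 mm above the bench. The blanks stand about 42 mm from its middle in x and y, one to a quarter, each at its own yaw
- tray: low open wooden order tray with a grey felt floor, fixed: outside 140 (x) x 90 (y) x 14 (z) mm, walls 4 mm, floor 4 mm thick, so the inside is 132 x 82 mm and the rim is 10 mm above the floor; origin at the centre of its underside
- spectroscope: bench spectroscope, fixed; base plate 110 (x) x 360 (y) x 16 mm. Origin at the bottom under mid-gap, z up; the light runs along its y. At +y: lamp snout (28 mm across) from 45 mm, grey lamp house from 72 to 170 mm (90 wide, top at 122 mm). At -y: slit collar (32 across) from 45 mm, then black tube and eyepiece to 214 mm, top at 107 mm. Between: open gap of 90 mm
- light (a point): the middle of the gap: the point on the light's axis half way between lamp snout and slit, 85 mm above the bench. Same axes as the spectroscope: the light, a pencil 6 mm thick, runs level along y
- collet: brass ring 20 mm across, 9 mm high, lying in the middle of the board among the blanks; bystander, origin under its centre
- mandrel: tapered steel ring mandrel 310 mm long, 27 mm thick, lying along its x beyond the tray; bystander, origin under its middle
- pliers: pliers with red handles lying flat, 165 mm long, 14 mm high; bystander, origin under the middle
- loupe: folding loupe lying flat, 55 mm long, 12 mm high, near the spectroscope; bystander, origin under the lens
- hammer: small hammer with wooden handle, 240 mm long along its x, 26 mm high, lying beyond the board; bystander, origin under its middle
- file: hand file with wooden handle, 215 mm long along its x, 21 mm high, lying on the robot's side of the tray; bystander, origin under its middle
- jar: small glass jar with metal lid, 52 mm across, 55 mm high, standing between tray and spectroscope at the far side; bystander, origin under its centre
Things that resemble listed ones, but are neither listed nor needed, are in the scene too. What is shaped like the blank4 but blue is not meant.

How it is judged:
By the outcome, as a careful person would: the job done as asked, in the order asked, and still so for the second after the job is handed in, while the arm keeps its last pose, push and grip.
It also fails if it takes over 72 s, if anything falls off the work surface, if the arm or the gripper's body presses on something with over 40 N, if the wrist force passes 120 N, or if a joint passes its speed limit or range.

## Working session

There is one attempt and no reset: what is moved stays moved. The work goes in short steps, Python scripts to look and compute and a tool call to move; the robot and the scene stay as the last step left them, time stands still between calls to the robot, and variables do not carry over. Pictures are saved under pics/ and viewed, at most 10 in all, crops included, and the job is handed in when it is done.

Besides the shell and the picture viewer there is one more tool, called after "Request:" by a JSON object that holds its "api" and its "payload". move_arm: Moves the arm, as the interface text tells. Scaled input: -1 to 1 covers 1 m each way for a shift and 360 degrees each way for a turn. Its arguments: {"type":"object","properties":{"steps":{"type":"array"},"squeeze":{"type":"number"}},"required":["steps"]}

```bash
mkdir -p pics
python3 - <<'E'
from rig import manip
import cv2,numpy as np,pickle
s=manip.get_state();print(s)
for n in("top","side"):
    d=manip.get_image(n);cv2.imwrite(f"pics/{n}0.png",np.array(d["pixels"]));d2=dict(d);pickle.dump(d2,open(f"{n}0.pkl","wb"));print(n,{k:np.round(np.array(v),4).tolist() for k,v in d.items() if k!="pixels"})
E
```

```text
{'clock': 0.0, 'qpos': array([-1.29100845e+00,  2.76588893e-01,  1.50613149e+00, -3.45942003e-05,
        1.36068817e+00, -1.21007041e-01]), 'qd': array([-0.00056032,  0.00033047,  0.00069505, -0.00015631, -0.00034553,
       -0.00050264]), 'effort': array([-5.09423699e-04, -4.16778195e+01, -2.45803320e+01, -2.04622502e-04,
        1.11631025e-02, -1.53595374e-05]), 'position': array([ 0.22417919, -0.52896102,  0.24744381]), 'ee_rot': array([-9.03748596e-04,  9.79986413e-01,  1.99062318e-01, -8.88669663e-05]), 'contact_force': array([-0.17328255, -0.28140461, -0.2796724 ]), 'moment': array([-0.02151289,  0.04406093,  0.08291057]), 'gripper_force': 0.0, 'width': 0.08551033260416424}
top {'fx': 383.4027, 'fy': 383.4027, 'cx': 277.2954, 'cy': 203.604, 'R': [[-0.0029, -0.9992, -0.0407], [-0.9985, 0.0051, -0.0539], [0.0541, 0.0405, -0.9977]], 't': [0.0243, 0.5491, 0.8224]}
side {'fx': 487.9305, 'fy': 487.9305, 'cx': 283.2228, 'cy': 212.6701, 'R': [[-0.9877, -0.1563, -0.0019], [-0.0923, 0.5928, -0.8001], [0.1262, -0.7901, -0.5999]], 't': [0.5443, 0.1137, 0.9913]}
```

View pics/top0.png

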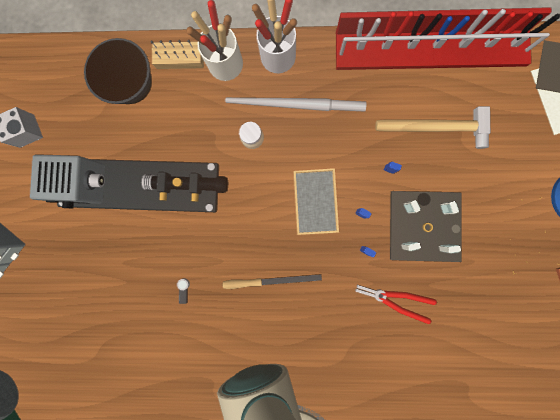

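View pics/side0.png

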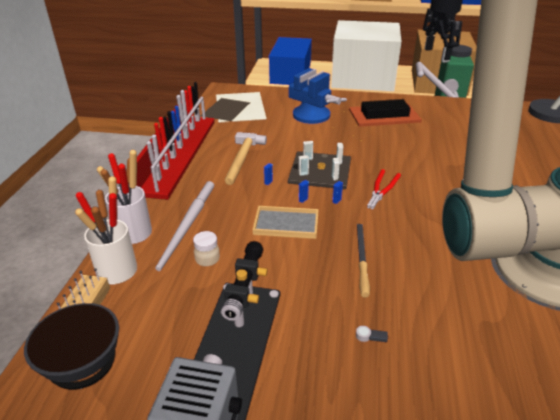

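The top view shows the board near (426,226), with the blanks at about (412,208), (449,208), (411,247) and (449,249). The tray is near (316,202), and the spectroscope gap is near (120,183) with its lamp to the left (+y). The three blue decoys are left of the board. The side view agrees: the blue ones are standing.

```bash
cat > h.py <<'E'
import numpy as np,pickle,cv2
from scipy.spatial.transform import Rotation as Ro
def ray(d,uv,z):
    R=np.array(d["R"]);t=np.array(d["t"]);c=-R.T@t
    v=R.T@np.array([(uv[0]-d["cx"])/d["fx"],(uv[1]-d["cy"])/d["fy"],1])
    return c+v*(z-c[2])/v[2]
def proj(d,X):
    p=np.array(d["R"])@np.array(X)+np.array(d["t"]);return np.array([d["cx"]+d["fx"]*p[0]/p[2],d["cy"]+d["fy"]*p[1]/p[2]])
E
python3 - <<'E'
from h import *
from rig import manip
d=pickle.load(open("top0.pkl","rb"))
P=lambda n,uv,z:print(n,np.round(ray(d,uv,z),3))
for u in[(390,192),(461,192),(461,261),(390,261)]:P("board",u,.012)
for u in[(294,171),(337,169),(338,233),(298,235)]:P("tray",u,.014)
for u in[(80,155),(218,163),(217,211),(80,209)]:P("base",u,.016)
P("snout",(103,181),.085);P("slit",(143,183),.085)
for u in[(412,205),(449,206),(411,245),(449,248)]:P("bl",u,.062)
s=manip.get_state();print(Ro.from_quat(s["ee_rot"],scalar_first=True).as_matrix().round(3))
w=manip.get_image("wrist");print(-np.array(w["R"]).T@w["t"],np.array(w["R"]).round(3),w["fx"])
im=cv2.resize(np.array(d["pixels"])[140:280],(0,0),fx=800/560,fy=800/560,interpolation=2)
a=np.array(d["pixels"])
c=np.hstack([cv2.resize(a[140:230,20:240],(440,180)),cv2.resize(a[185:265,385:465],(320,320))[:180]])
E
```

```text
board [ 0.573 -0.223  0.012]
board [ 0.572 -0.374  0.012]
board [ 0.425 -0.37   0.012]
board [ 0.424 -0.22   0.012]
tray [ 0.621 -0.015  0.014]
tray [ 0.624 -0.109  0.014]
tray [ 0.485 -0.109  0.014]
tray [ 0.481 -0.023  0.014]
base [0.661 0.465 0.016]
base [0.64  0.153 0.016]
base [0.534 0.155 0.016]
base [0.539 0.462 0.016]
snout [0.594 0.376 0.085]
slit [0.589 0.293 0.085]
bl [ 0.542 -0.254  0.062]
bl [ 0.54  -0.328  0.062]
bl [ 0.461 -0.25   0.062]
bl [ 0.455 -0.326  0.062]
[[ 0.921  0.39  -0.   ]
 [ 0.39  -0.921  0.002]
 [ 0.    -0.002 -1.   ]]
[ 0.28725534 -0.50297465  0.37299763] [[ 0.39  -0.921 -0.003]
 [-0.886 -0.376  0.271]
 [-0.25  -0.103 -0.963]] 367.00485738361965
```

Request:
{"api": "move_arm", "payload": {"steps": [0, 0, -0.0637, 0.216, 0.232, 0.05, 0.0, 0, 0, -0.0637, 0.216, 0.232, 0.05, 0.0, 0, 0, -0.0637, 0.216, 0.232, 0.05, 0.0, 0, 0, -0.0637, 0.216, 0.232, 0.05, 0.0, 0, 0, -0.0637, 0.216, 0.232, 0.05, 0.0, 0, 0, -0.0637, 0.216, 0.232, 0.05, 0.0, 0, 0, -0.0637, 0.216, 0.232, 0.05, 0.0, 0, 0, -0.0637, 0.216, 0.232, 0.05, 0.0, 0, 0, -0.0637, 0.216, 0.232, 0.05, 0.0, 0, 0, -0.0637, 0.216, 0.232, 0.05, 0.0], "squeeze": 40}}

```text
clock: 1.15
position: [0.4395, -0.2981, 0.2978]
ee_rot: [0.0, 1.0, -0.0, -0.001]
contact_force: [0.1, 0.3, -0.3]
width: 0.0426
gripper_force: 0.0
```

Run:
```python
from h import *
from rig import manip
s=manip.get_state();print(s["clock"],s["position"],s["width"])
w=manip.get_image("wrist");pickle.dump(w,open("w1.pkl","wb"))
a=np.array(w["pixels"]);cv2.imwrite("pics/w1.png",cv2.resize(a,(800,600),interpolation=cv2.INTER_CUBIC))
```

```text
1.15 [ 0.43952542 -0.29810243  0.29784717] 0.04260220339193634
```

View pics/w1.png

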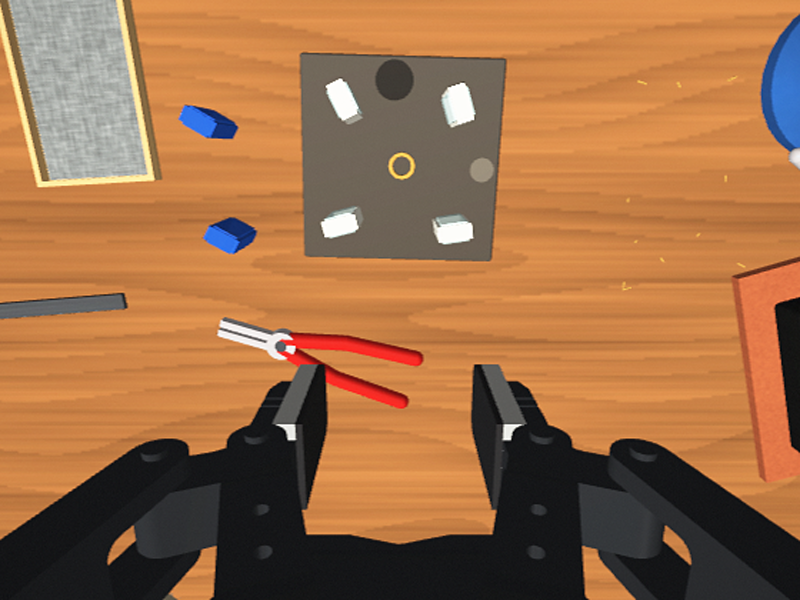

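The wrist view, enlarged to 800x600, shows the board with white blanks near (343,101), (459,104), (340,223) and (453,230), and the collet at (401,166). I'll fit a box model to each blank.

```bash
cat >> h.py <<'E'
from scipy.optimize import minimize
def box(x,y,yaw,z0,h=.05,w=.024,t=.014):
    c,s=np.cos(yaw),np.sin(yaw)
    return [np.array([x+c*a-s*b,y+s*a+c*b,z]) for z in(z0,z0+h) for a,b in((t/2,w/2-.003),(t/2-.0015,w/2),(-t/2+.0015,w/2),(-t/2,w/2-.003),(-t/2,-w/2+.003),(-t/2+.0015,-w/2),(t/2-.0015,-w/2),(t/2,-w/2+.003))]
def fit(d,mask,x,y,z0,K=8):
    """top-face fit: mask = full silhouette of blank (crop K x upsampled)"""
    c=proj(d,[x,y,z0+.03]);o=c-35
    m=cv2.warpAffine(mask.astype(np.float32),np.array([[K,0,-o[0]*K],[0,K,-o[1]*K]],float),(70*K,70*K))
    def cost(p):
        q=np.array([proj(d,X) for X in box(*p,z0)])
        r=np.zeros_like(m);hull=cv2.convexHull(((q-o)*K).round().astype(np.int32));cv2.fillConvexPoly(r,hull,1)
        return np.abs(r-m).sum()/K/K
    best=None
    for yaw in np.arange(-90,90,15):
        r=minimize(cost,[x,y,np.radians(yaw)],method="Nelder-Mead",options=dict(initial_simplex=[[x,y,np.radians(yaw)],[x+.006,y,np.radians(yaw)],[x,y+.006,np.radians(yaw)],[x,y,np.radians(yaw+12)]],xatol=1e-5,fatol=.01))
        if best is None or r.fun<best.fun:best=r
    return best.x,best.fun,m.sum()/K/K
E
python3 - <<'E'
from h import *
d=pickle.load(open("w1.pkl","rb"));a=np.array(d["pixels"])
bc=[ray(d,np.array(u)*.7,.012) for u in((301,53),(506,59),(491,261),(306,256))];print("board",np.round(bc,4).tolist(),np.mean(bc,0))
print("collet",ray(d,np.array((401,166))*.7,.009+.012))
print("tray",ray(d,np.array((159,180))*.7,.014),ray(d,np.array((38,186))*.7,.014))
g=a.astype(int);print(a[int(223*.7),int(340*.7)],a[int(100*.7),int(342*.7)],a[120,230])
lum=g.max(2)
x0,y0=205,30
c=cv2.resize(a[30:190,205:360],(775,800//1),interpolation=cv2.INTER_CUBIC)
o=cv2.resize(a[35:187,207:359],(600,600),interpolation=cv2.INTER_CUBIC);cv2.imwrite("pics/w1c.png",o)
bgd=np.median(a[85:140,225:335].reshape(-1,3),0)
print(bgd)
m=np.abs(g-bgd).max(2)>14
n=[]
for x,y in((.54,-.254),(.54,-.34),(.457,-.254),(.457,-.34)):
    cc=proj(d,[x,y,.042]).astype(int)
    mm=np.zeros_like(m);mm[cc[1]-22:cc[1]+22,cc[0]-22:cc[0]+22]=m[cc[1]-22:cc[1]+22,cc[0]-22:cc[0]+22]
    k,lab,st,cen=cv2.connectedComponentsWithStats(mm.astype(np.uint8));i=1+np.argmin([np.hypot(*(cen[j]-cc))+ (99 if st[j,4]<100 else 0) for j in range(1,k)])
    p,f,A=fit(d,lab==i,x,y,.012);print(np.round(p[:2],4),np.degrees(p[2]).round(1),f,A,st[i])
E
```

```text
board [[0.575, -0.228, 0.012], [0.5709, -0.3759, 0.012], [0.4223, -0.3721, 0.012], [0.4264, -0.2245, 0.012]] [ 0.49865935 -0.30012246  0.012     ]
collet [ 0.49627194 -0.30009915  0.021     ]
tray [ 0.48573933 -0.11550939  0.014     ] [ 0.4812685  -0.02230369  0.014     ]
[250 253 253] [251 253 254] [ 88 100 112]
[ 88. 101. 111.]
[ 0.5395 -0.2608] -64.3 36.8697509765625 509.0 [228  54  26  33 509]
[ 0.537  -0.3385] -71.2 40.606353759765625 573.0 [308  57  25  33 573]
[ 0.4578 -0.257 ] 13.7 36.00555419921875 479.0 [224 144  30  23 479]
[ 0.4527 -0.337 ] 6.1 41.6829833984375 502.0 [302 150  30  21 502]
```

View pics/w1c.png

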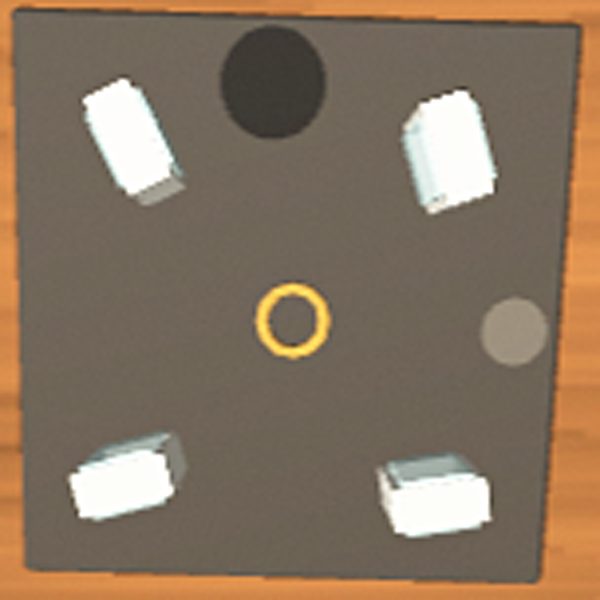

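Request:
{"api": "move_arm", "payload": {"steps": [0, 0, 0.038, 0.018, 0.041, -0.13, 0, 0, 0, 0.038, 0.018, 0.041, -0.13, 0, 0, 0, 0.038, 0.018, 0.041, -0.13, 0, 0, 0, 0.038, 0.018, 0.041, -0.16, 0, 0, 0, 0.038, 0.018, 0.041, -0.19, 0, 0, 0, 0.038, 0.018, 0.041, -0.215, 0, 0, 0, 0.038, 0.018, 0.041, -0.235, 0, 0, 0, 0.038, 0.018, 0.041, -0.248, 0, 0, 0, 0.038, 0.018, 0.041, -0.256, 0, 0, 0, 0.038, 0.018, 0.041, -0.256, 0]}}

```text
clock: 2.2
position: [0.4573, -0.2569, 0.0413]
ee_rot: [-0.001, 0.993, 0.119, -0.001]
contact_force: [-0.7, -0.2, -0.3]
width: 0.0427
gripper_force: 0.0
```

Run:
```python
from h import *
from rig import manip
w=manip.get_image("wrist");a=np.array(w["pixels"])
s=manip.get_image("side");b=np.array(s["pixels"])
cv2.imwrite("pics/g1.png",np.hstack([cv2.resize(a[130:350,150:410],(473,400)),cv2.resize(b[130:220,270:340],(311,400),interpolation=2)]))
```

```text
(no output)
```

View pics/g1.png

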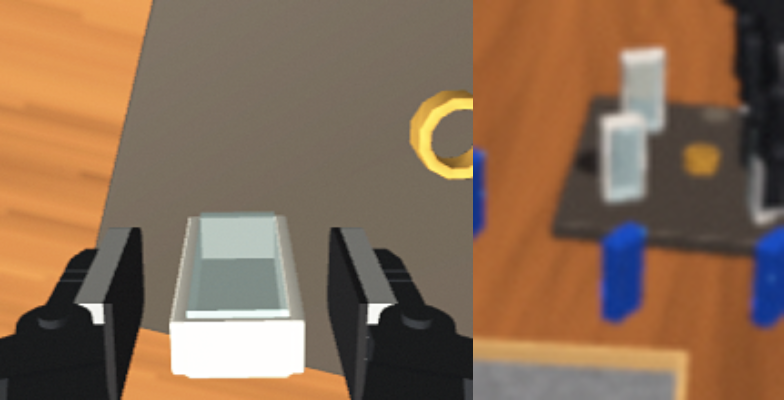

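The blank sits centred and square between the pads, with its frosted edges facing the fingers. I'll close and lift.

Request:
{"api": "move_arm", "payload": {"steps": [0, 0, 0, 0, 0, 0, -1, 0, 0, 0, 0, 0, 0, -1, 0, 0, 0, 0, 0, 0, -1, 0, 0, 0, 0, 0, 0, -1, 0, 0, 0, 0, 0, 0, -1, 0, 0, 0, 0, 0, 0, -1, 0, 0, 0, 0, 0, 0, -1, 0, 0, 0, 0, 0, 0.01, -1, 0, 0, 0, 0, 0, 0.03, -1, 0, 0, 0, 0, 0, 0.06, -1], "squeeze": 35}}

```text
clock: 3.3
position: [0.4571, -0.2553, 0.1019]
ee_rot: [-0.002, 0.993, 0.119, -0.002]
contact_force: [-0.2, -0.3, -0.2]
width: 0.0236
gripper_force: 34.3
```

Request:
{"api": "move_arm", "payload": {"steps": [0, 0, -0.01, 0.01, 0.015, 0.04, -1, 0, 0, -0.02, 0.035, 0.055, 0.06, -1, 0, 0, -0.03, 0.06, 0.09, 0.06, -1, 0, 0, -0.03, 0.085, 0.125, 0.06, -1, 0, 0, -0.03, 0.105, 0.155, 0.06, -1, 0, 0, -0.03, 0.12, 0.18, 0.06, -1, 0, 0, -0.03, 0.127, 0.191, 0.045, -1, 0, 0, -0.03, 0.127, 0.191, 0.01, -1, 0, 0, -0.03, 0.127, 0.191, -0.02, -1, 0, 0, -0.03, 0.127, 0.191, -0.04, -1]}}

```text
clock: 4.3
position: [0.5829, -0.0654, 0.0592]
ee_rot: [-0.0, 1.0, 0.026, -0.003]
contact_force: [0.7, -0.3, -0.8]
width: 0.0234
gripper_force: 34.3
```

Run:
```python
from h import *
from rig import manip
w=manip.get_image("wrist");a=np.array(w["pixels"])
s=manip.get_image("side");b=np.array(s["pixels"])
cv2.imwrite("pics/p1.png",np.hstack([cv2.resize(a,(533,400)),cv2.resize(b[160:250,240:300],(266,400),interpolation=2)]))
```

```text
(no output)
```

View pics/p1.png

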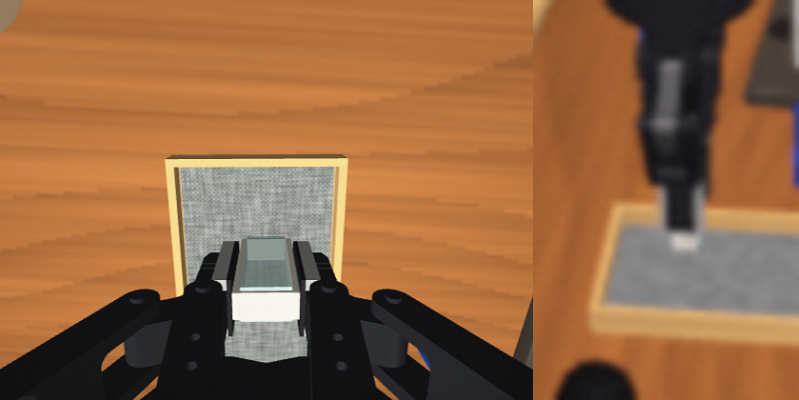

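Request:
{"api": "move_arm", "payload": {"steps": [0, 0, 0, 0, 0.002, -0.01, -1, 0, 0, 0, 0, 0.002, -0.016, -1, 0, 0, 0, 0, 0.002, -0.02, -1, 0, 0, 0, 0, 0.002, -0.023, -1, 0, 0, 0, 0, 0.002, -0.025, -1, 0, 0, 0, 0, 0.002, -0.026, -1, 0, 0, 0, 0, 0.002, -0.027, -1, 0, 0, 0, 0, 0.002, -0.027, -1, 0, 0, 0, 0, 0.002, -0.027, -1, 0, 0, 0, 0, 0.002, -0.027, -1]}}

```text
clock: 5.4
position: [0.5854, -0.0634, 0.0355]
ee_rot: [0.0, 1.0, 0.025, 0.0]
contact_force: [0.2, 0.2, -0.5]
width: 0.0237
gripper_force: 34.3
```

Request:
{"api": "move_arm", "payload": {"steps": [0, 0, 0, 0, 0, -0.0005, -1, 0, 0, 0, 0, 0, -0.001, -1, 0, 0, 0, 0, 0, -0.0015, -1, 0, 0, 0, 0, 0, -0.002, -1, 0, 0, 0, 0, 0, -0.002, -1, 0, 0, 0, 0, 0, -0.0025, -1, 0, 0, 0, 0, 0, -0.0025, -1, 0, 0, 0, 0, 0, -0.0025, -1, 0, 0, 0, 0, 0, -0.0025, -1, 0, 0, 0, 0, 0, -0.0025, -1]}}

```text
clock: 6.4
position: [0.5856, -0.0635, 0.0352]
ee_rot: [0.0, 1.0, 0.025, 0.001]
contact_force: [-3.4, 0.9, 14.4]
width: 0.0235
gripper_force: 36.3
```

Request:
{"api": "move_arm", "payload": {"steps": [0, 0, 0, 0, 0, 0.002, -1, 0, 0, 0, 0, 0, 0.002, -1, 0, 0, 0, 0, 0, 0.002, -0.1, 0, 0, 0, 0, 0, 0.002, -0.1, 0, 0, 0, 0, 0, 0.002, -0.1, 0, 0, 0, 0, 0, 0.002, -0.1, 0, 0, 0, 0, 0, 0.002, -0.1, 0, 0, 0, 0, 0, 0.015, -0.1, 0, 0, 0, 0, 0, 0.04, -0.1, 0, 0, 0, 0, 0, 0.075, -0.1]}}

```text
clock: 7.4
position: [0.5842, -0.0632, 0.1079]
ee_rot: [-0.0, 1.0, 0.025, -0.002]
contact_force: [0.1, 0.2, 0.2]
width: 0.0383
gripper_force: 0.0
```

Run:
```python
from h import *
from rig import manip
w=manip.get_image("wrist");a=np.array(w["pixels"])
s=manip.get_image("side");b=np.array(s["pixels"])
cv2.imwrite("pics/p2.png",np.hstack([cv2.resize(a,(400,300)),cv2.resize(b[150:260,240:350],(300,300),interpolation=2)]))
```

```text
(no output)
```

View pics/p2.png

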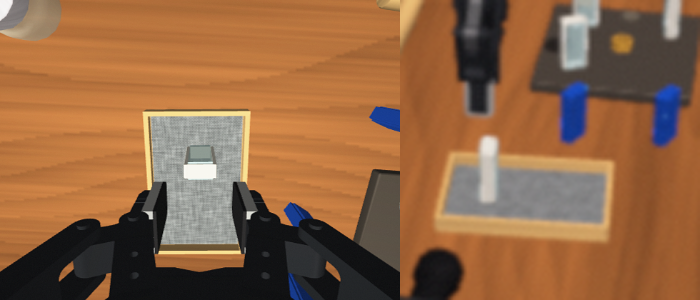

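The first blank stands upright in the tray. Next is the near-right blank.

Request:
{"api": "move_arm", "payload": {"steps": [0, 0, 0, 0, 0, 0.03, 0, 0, 0, 0, -0.018, -0.035, 0.04, 0, 0, 0, 0.009, -0.038, -0.078, 0.04, 0, 0, 0, 0.009, -0.058, -0.12, 0.04, 0, 0, 0, 0.009, -0.078, -0.162, 0.04, 0, 0, 0, 0.009, -0.098, -0.204, 0.04, 0, 0, 0, 0.009, -0.117, -0.244, 0.03, 0, 0, 0, 0.009, -0.132, -0.274, 0.02, 0, 0, 0, 0.009, -0.132, -0.274, 0, 0, 0, 0, 0.009, -0.132, -0.274, 0, 0]}}

```text
clock: 8.5
position: [0.4512, -0.3371, 0.1059]
ee_rot: [-0.002, 0.999, 0.052, -0.002]
contact_force: [0.7, 0.7, -0.2]
width: 0.043
gripper_force: 0.0
```

Run:
```python
from h import *
from rig import manip
s=manip.get_state();d=manip.get_image("wrist");a=np.array(d["pixels"]);print(s["position"])
pickle.dump(d,open("w2.pkl","wb"));g=a.astype(int)
print(proj(d,[.4527,-.337,.062]))
m=(g.min(2)>225).astype(np.uint8);k,l,st,c=cv2.connectedComponentsWithStats(m)
for i in range(1,k):
    if st[i,4]>150:
        r=cv2.minAreaRect(np.argwhere(l==i)[:,::-1].astype(np.float32));bp=[ray(d,q,.062) for q in cv2.boxPoints(r)]
        print(st[i],np.round(ray(d,r[0],.062),4),np.round(bp,4).tolist())
```

```text
[ 0.45122625 -0.33713022  0.10589957]
[278.64222737 245.68512768]
[ 100    5   48   65 1752] [ 0.5399 -0.2619  0.062 ] [[0.5477, -0.2511, 0.062], [0.5533, -0.263, 0.062], [0.5319, -0.273, 0.062], [0.5259, -0.2608, 0.062]]
[ 284   33   38   63 1795] [ 0.5373 -0.3383  0.062 ] [[0.5468, -0.3283, 0.062], [0.5502, -0.3414, 0.062], [0.5274, -0.3487, 0.062], [0.5237, -0.335, 0.062]]
[ 255  235   49   23 1032] [ 0.4527 -0.3372  0.062 ] [[0.4566, -0.3248, 0.062], [0.4601, -0.3481, 0.062], [0.4487, -0.3499, 0.062], [0.4452, -0.3262, 0.062]]
[  0 305  74  37 923] [ 0.3941 -0.2129  0.062 ] [[0.3916, -0.192, 0.062], [0.4047, -0.1964, 0.062], [0.3966, -0.2338, 0.062], [0.3831, -0.23, 0.062]]
```

Request:
{"api": "move_arm", "payload": {"steps": [0, 0, 0.005, 0.001, 0, -0.02, 0, 0, 0, 0.005, 0.001, 0, -0.04, 0, 0, 0, 0.005, 0.001, 0, -0.055, 0, 0, 0, 0.005, 0.001, 0, -0.062, 0, 0, 0, 0.005, 0.001, 0, -0.066, 0, 0, 0, 0.005, 0.001, 0, -0.066, 0, 0, 0, 0.005, 0.001, 0, -0.066, -1, 0, 0, 0.005, 0.001, 0, -0.066, -1, 0, 0, 0.005, 0.001, 0, -0.066, -1, 0, 0, 0.005, 0.001, 0, -0.066, -1]}}

```text
clock: 9.55
position: [0.455, -0.3379, 0.0428]
ee_rot: [0.001, 0.998, 0.069, 0.001]
contact_force: [0.9, 0.7, 5.2]
width: 0.0236
gripper_force: 34.6
```

Request:
{"api": "move_arm", "payload": {"steps": [0, 0, 0, 0, 0, 0.005, -1, 0, 0, 0, 0, 0, 0.03, -1, 0, 0, 0, 0, 0, 0.07, -1, 0, 0, -0.0145, 0.008, 0.03, 0.1, -1, 0, 0, -0.0145, 0.018, 0.072, 0.11, -1, 0, 0, -0.0145, 0.029, 0.117, 0.11, -1, 0, 0, -0.0145, 0.04, 0.162, 0.11, -1, 0, 0, -0.0145, 0.051, 0.207, 0.11, -1, 0, 0, -0.0145, 0.061, 0.245, 0.11, -1, 0, 0, -0.0145, 0.067, 0.27, 0.1, -1]}}

```text
clock: 10.55
position: [0.5222, -0.0651, 0.1429]
ee_rot: [0.0, 1.0, 0.025, 0.001]
contact_force: [-0.2, -0.7, 0.5]
width: 0.0237
gripper_force: 34.4
```

Request:
{"api": "move_arm", "payload": {"steps": [0, 0, 0, 0, 0.001, -0.03, -1, 0, 0, 0, 0, 0.001, -0.06, -1, 0, 0, 0, 0, 0.001, -0.08, -1, 0, 0, 0, 0, 0.001, -0.093, -1, 0, 0, 0, 0, 0.001, -0.099, -1, 0, 0, 0, 0, 0.001, -0.102, -1, 0, 0, 0, 0, 0.001, -0.103, -1, 0, 0, 0, 0, 0.001, -0.104, -1, 0, 0, 0, 0, 0.001, -0.104, -1, 0, 0, 0, 0, 0.001, -0.104, -1]}}

```text
clock: 11.55
position: [0.5217, -0.0666, 0.0383]
ee_rot: [0.0, 1.0, 0.024, 0.0]
contact_force: [0.1, 0.2, -0.8]
width: 0.0236
gripper_force: 34.4
```

Request:
{"api": "move_arm", "payload": {"steps": [0, 0, 0, 0, 0, -0.001, -1, 0, 0, 0, 0, 0, -0.0015, -1, 0, 0, 0, 0, 0, -0.002, -1, 0, 0, 0, 0, 0, -0.0025, -1, 0, 0, 0, 0, 0, -0.003, -1, 0, 0, 0, 0, 0, -0.0035, -1, 0, 0, 0, 0, 0, -0.004, -1, 0, 0, 0, 0, 0, -0.004, -1, 0, 0, 0, 0, 0, -0.004, -1, 0, 0, 0, 0, 0, -0.004, -1]}}

```text
clock: 12.55
position: [0.5214, -0.0664, 0.0348]
ee_rot: [0.0, 1.0, 0.024, 0.0]
contact_force: [-1.4, 0.9, 7.6]
width: 0.0235
gripper_force: 35.5
```

Contact at 7.6 N, so it is set down. I'll release, rise straight up and look.

Request:
{"api": "move_arm", "payload": {"steps": [0, 0, 0, 0, 0, 0.001, -1, 0, 0, 0, 0, 0, 0.001, -1, 0, 0, 0, 0, 0, 0.001, -0.1, 0, 0, 0, 0, 0, 0.001, -0.1, 0, 0, 0, 0, 0, 0.001, -0.1, 0, 0, 0, 0, 0, 0.001, -0.1, 0, 0, 0, 0, 0, 0.001, -0.1, 0, 0, 0, 0, 0, 0.015, -0.1, 0, 0, 0, 0, 0, 0.045, -0.1, 0, 0, 0, 0, 0, 0.09, -0.1]}}

```text
clock: 13.55
position: [0.5194, -0.066, 0.1226]
ee_rot: [-0.001, 1.0, 0.024, -0.003]
contact_force: [1.0, -0.5, 0.4]
width: 0.0382
gripper_force: 0.0
```

Run:
```python
from h import *
from rig import manip
w=manip.get_image("wrist");a=np.array(w["pixels"])
s=manip.get_image("side");b=np.array(s["pixels"]);t=manip.get_image("top");c=np.array(t["pixels"]);pickle.dump(t,open("top1.pkl","wb"))
cv2.imwrite("pics/p3.png",np.vstack([np.hstack([cv2.resize(a,(400,300)),cv2.resize(b[150:260,240:350],(300,300),interpolation=2)]),cv2.resize(c[145:220,25:230],(700,256),interpolation=2)]))
```

```text
(no output)
```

View pics/p3.png

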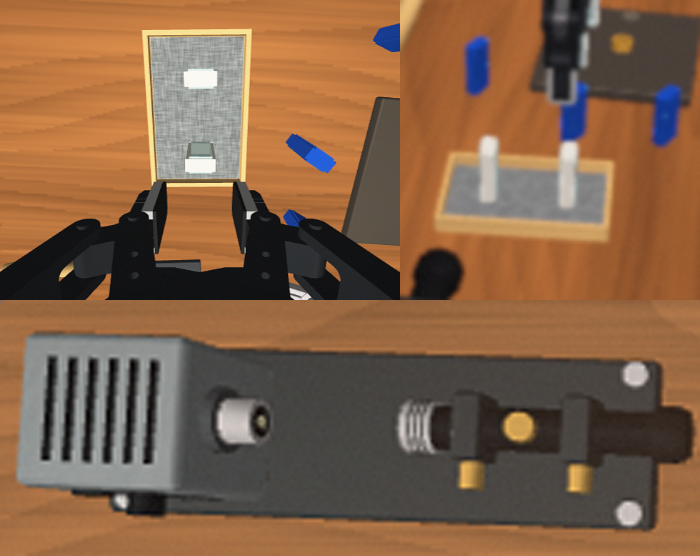

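Both blanks stand in the tray. The top-view crop shows the lamp snout face at about (261,421) and the slit collar end at about (400,426). Now for the third blank, at the far left of the board.

Request:
{"api": "move_arm", "payload": {"steps": [0, 0, 0.3089, 0.0, 0.0, 0.02, 0, 0, 0, 0.3089, 0.002, -0.02, 0.025, 0, 0, 0, 0.3089, 0.004, -0.05, 0.025, 0, 0, 0, 0.3089, 0.008, -0.08, 0.025, 0, 0, 0, 0.3089, 0.011, -0.11, 0.025, 0, 0, 0, 0.3089, 0.014, -0.14, 0.025, 0, 0, 0, 0.3089, 0.016, -0.17, 0.025, 0, 0, 0, 0.3089, 0.0185, -0.19, 0.025, 0, 0, 0, 0.3089, 0.0185, -0.196, 0.025, 0, 0, 0, 0.3089, 0.0185, -0.196, 0.025, 0]}}

```text
clock: 14.7
position: [0.5391, -0.2636, 0.147]
ee_rot: [-0.001, 0.714, 0.7, -0.0]
contact_force: [0.1, -0.6, -0.2]
width: 0.0429
gripper_force: 0.0
```

Request:
{"api": "move_arm", "payload": {"steps": [0, 0, 0.07, 0, 0, 0, 0, 0, 0, 0.07, 0, 0, -0.01, 0, 0, 0, 0.07, 0, 0, -0.03, 0, 0, 0, 0.07, 0, 0, -0.045, 0, 0, 0, 0.07, 0, 0, -0.045, 0, 0, 0, 0.07, 0, 0, -0.045, 0, 0, 0, 0.07, 0, 0, -0.045, 0, 0, 0, 0.07, 0, 0, -0.045, 0, 0, 0, 0.07, 0, 0, -0.045, 0, 0, 0, 0.07, 0, 0, -0.045, 0]}}

```text
clock: 15.7
position: [0.54, -0.2626, 0.1044]
ee_rot: [0.0, 0.546, 0.838, 0.0]
contact_force: [-0.4, 0.0, -1.4]
width: 0.0427
gripper_force: 0.0
```

Run:
```python
from h import *
from rig import manip
s=manip.get_state();d=manip.get_image("wrist");a=np.array(d["pixels"]);print(s["position"],s["ee_rot"])
g=a.astype(int)
m=(g.min(2)>225).astype(np.uint8);k,l,st,c=cv2.connectedComponentsWithStats(m)
for i in range(1,k):
    if st[i,4]>150:
        r=cv2.minAreaRect(np.argwhere(l==i)[:,::-1].astype(np.float32));bp=[ray(d,q,.062) for q in cv2.boxPoints(r)]
        print(st[i],np.round(ray(d,r[0],.062),4),np.round(bp,4).tolist())
```

```text
[ 0.54003699 -0.26257121  0.10436114] [4.98053414e-04 5.45539262e-01 8.38085117e-01 3.90644964e-05]
[ 256  210   49   50 1870] [ 0.5368 -0.2552  0.062 ] [[0.5214, -0.2485, 0.062], [0.5422, -0.2393, 0.062], [0.5529, -0.2621, 0.062], [0.5312, -0.2717, 0.062]]
[212 310  36  64 852] [ 0.5364 -0.3213  0.062 ] [[0.5343, -0.3431, 0.062], [0.524, -0.3046, 0.062], [0.5384, -0.3006, 0.062], [0.5495, -0.3389, 0.062]]
```

Request:
{"api": "move_arm", "payload": {"steps": [0, 0, 0, 0, 0.0005, -0.02, 0, 0, 0, 0, 0, 0.0005, -0.04, 0, 0, 0, 0, 0, 0.0005, -0.054, 0, 0, 0, 0, 0, 0.0005, -0.061, 0, 0, 0, 0, 0, 0.0005, -0.064, 0, 0, 0, 0, 0, 0.0005, -0.064, 0, 0, 0, 0, 0, 0.0005, -0.064, -1, 0, 0, 0, 0, 0.0005, -0.064, -1, 0, 0, 0, 0, 0.0005, -0.064, -1, 0, 0, 0, 0, 0.0005, -0.064, -1]}}

```text
clock: 16.75
position: [0.5404, -0.2623, 0.0407]
ee_rot: [0.001, 0.546, 0.838, 0.0]
contact_force: [0.6, 0.0, 5.4]
width: 0.0236
gripper_force: 34.4
```

Request:
{"api": "move_arm", "payload": {"steps": [0, 0, 0, 0, 0, 0.005, -1, 0, 0, 0, 0, 0, 0.03, -1, 0, 0, 0, 0, 0, 0.07, -1, 0, 0, -0.02, 0.002, 0.02, 0.11, -1, 0, 0, -0.04, 0.007, 0.055, 0.14, -1, 0, 0, -0.06, 0.012, 0.095, 0.16, -1, 0, 0, -0.0665, 0.018, 0.138, 0.18, -1, 0, 0, -0.0665, 0.024, 0.182, 0.2, -1, 0, 0, -0.0665, 0.03, 0.227, 0.21, -1, 0, 0, -0.0665, 0.036, 0.272, 0.21, -1]}}

```text
clock: 17.75
position: [0.5765, 0.0117, 0.2521]
ee_rot: [0.002, 0.708, 0.707, 0.001]
contact_force: [0.6, -0.8, -0.6]
width: 0.0235
gripper_force: 34.3
```

Request:
{"api": "move_arm", "payload": {"steps": [0, 0, 0, 0.004, 0.045, 0, -1, 0, 0, 0, 0.008, 0.09, 0, -1, 0, 0, 0, 0.01, 0.135, 0, -1, 0, 0, 0, 0.014, 0.17, 0, -1, 0, 0, 0, 0.016, 0.19, 0, -1, 0, 0, 0, 0.016, 0.2, 0, -1, 0, 0, 0, 0.016, 0.2, 0, -1, 0, 0, 0, 0.016, 0.2, 0, -1, 0, 0, 0, 0.016, 0.2, 0, -1, 0, 0, 0, 0.016, 0.2, 0, -1]}}

```text
clock: 18.75
position: [0.5919, 0.2087, 0.25]
ee_rot: [0.0, 0.708, 0.706, -0.0]
contact_force: [-0.2, -0.2, -0.2]
width: 0.0233
gripper_force: 34.3
```

Run:
```python
from h import *
from rig import manip
s=manip.get_state();print(s["position"],s["ee_rot"])
w=manip.get_image("wrist");pickle.dump(w,open("w3.pkl","wb"))
a=np.array(w["pixels"]);cv2.imwrite("pics/w3.png",cv2.resize(a,(800,600),interpolation=cv2.INTER_CUBIC))
```

```text
[0.59191096 0.20873804 0.24998345] [ 1.90540660e-04  7.08065199e-01  7.06147032e-01 -8.52104665e-05]
```

View pics/w3.png

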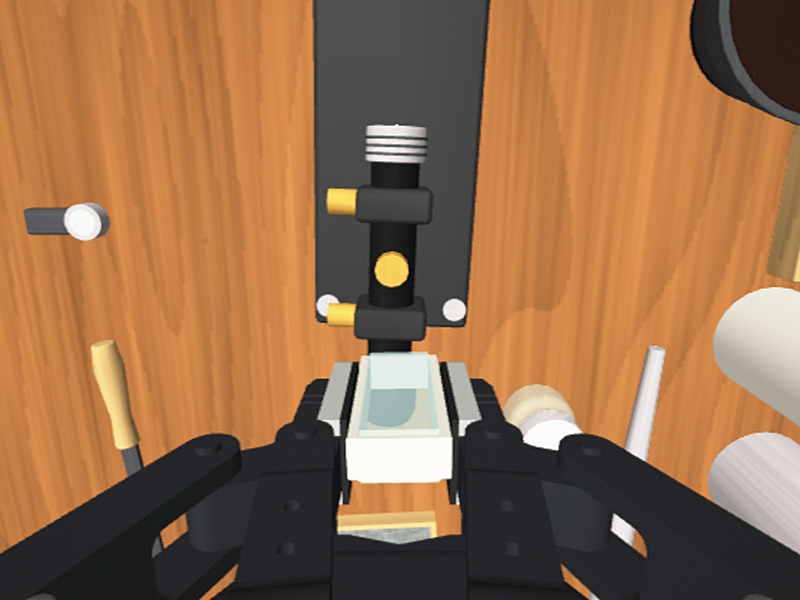

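The wrist view shows the slit collar's end at (366–428,125), the tube axis near x=393–397, the base plate edges from (317,0) to (317,322) and from (487,0) to (467,326). The blank is held square.

Run:
```python
from h import *
d=pickle.load(open("w3.pkl","rb"));a=np.array(d["pixels"]).astype(int)
s=.7
P=lambda u,z:ray(d,(np.array(u)+.5)*s-.5,z).round(4)
print("cam",-np.array(d["R"]).T@d["t"])
for u in((317,60),(317,250),(317,322),(484,60),(472,250),(467,326)):print("base",P(u,.016))
for u in((366,130),(428,130),(366,155),(428,155)):print("collar",P(u,.085),P(u,.09))
print("collar end top",P((397,124.5),.101),P((397,124.5),.085))
for u in((371,190),(418,190),(370,285),(414,285)):print("tube",P(u,.085))
# top views
t=pickle.load(open("top1.pkl","rb"))
Q=lambda u,z:ray(t,(25+(u[0]+.5)/3.415-.5,145+(u[1]-300+.5)/3.413-.5),z).round(4)
print("snout face",Q((261,421),.085),"collar end",Q((400,426),.085),Q((400,426),.101))
for u in((655,362),(650,528),(300,352),(300,505)):print("topbase",Q(u,.016))
```

```text
cam [0.59182378 0.27690984 0.37540805]
base [0.5402 0.3322 0.016 ]
base [0.5348 0.2108 0.016 ]
base [0.5324 0.1582 0.016 ]
base [0.6457 0.332  0.016 ]
base [0.6424 0.2105 0.016 ]
base [0.6407 0.1549 0.016 ]
collar [0.5745 0.2875 0.085 ] [0.5748 0.2873 0.09  ]
collar [0.6072 0.2874 0.085 ] [0.6069 0.2873 0.09  ]
collar [0.5742 0.2748 0.085 ] [0.5745 0.2748 0.09  ]
collar [0.6073 0.2747 0.085 ] [0.6071 0.2747 0.09  ]
collar end top [0.5909 0.2895 0.101 ] [0.5908 0.2902 0.085 ]
tube [0.5766 0.2564 0.085 ]
tube [0.6021 0.2564 0.085 ]
tube [0.5751 0.2031 0.085 ]
tube [0.6002 0.2031 0.085 ]
snout face [0.5954 0.3803 0.085 ] collar end [0.5918 0.2956 0.085 ] [0.5899 0.2892 0.101 ]
topbase [0.6401 0.1564 0.016 ]
topbase [0.5326 0.159  0.016 ]
topbase [0.6489 0.3906 0.016 ]
topbase [0.5485 0.3885 0.016 ]
```

Run:
```python
from h import *
d=pickle.load(open("w3.pkl","rb"));a=np.array(d["pixels"])
P=lambda u,z:ray(d,(np.array(u)+.5)*.7-.5,z).round(4)
m=(a.min(2)>235).astype(np.uint8);k,l,st,c=cv2.connectedComponentsWithStats(m)
for i in range(1,k):
    if st[i,4]>400:
        r=cv2.minAreaRect(np.argwhere(l==i)[:,::-1].astype(np.float32));print(st[i],r,[ray(d,q,.2713).round(4).tolist() for q in cv2.boxPoints(r)],ray(d,r[0],.2713))
print("bottom +y edge",P((372,353),.2213),P((438,353),.2213))
for u in((347,434),(452,436),(348,480),(451,482)):print(P(u,.2713))
```

```text
[367 294  40  21 501] ((386.5, 304.0), (39.0, 20.0), 0.0) [[0.6198, 0.2125, 0.2713], [0.6194, 0.2196, 0.2713], [0.6317, 0.2196, 0.2713], [0.6323, 0.2124, 0.2713]] [0.62580535 0.21604501 0.2713    ]
[ 243  306   73   32 2181] ((279.1113586425781, 321.7367858886719), (30.58099365234375, 72.25298309326172), 89.11859893798828) [[0.5801, 0.2151, 0.2713], [0.6031, 0.2154, 0.2713], [0.6035, 0.2042, 0.2713], [0.5799, 0.2039, 0.2713]] [0.59165156 0.20971884 0.2713    ]
bottom +y edge [0.5832 0.2157 0.2213] [0.604  0.2156 0.2213]
[0.5801 0.2163 0.2713]
[0.6035 0.2157 0.2713]
[0.58   0.2045 0.2713]
[0.6035 0.2039 0.2713]
```

Request:
{"api": "move_arm", "payload": {"steps": [0, 0, -0.0054, 0.0, 0.02, 0, -1, 0, 0, -0.0054, 0.001, 0.05, 0, -1, 0, 0, -0.0054, 0.001, 0.08, 0, -1, 0, 0, -0.0054, 0.001, 0.11, 0, -1, 0, 0, -0.0054, 0.001, 0.12, 0, -1, 0, 0, -0.0054, 0.001, 0.126, 0, -1, 0, 0, -0.0054, 0.001, 0.126, -0.01, -1, 0, 0, -0.0054, 0.001, 0.126, -0.03, -1, 0, 0, -0.0054, 0.001, 0.126, -0.04, -1, 0, 0, -0.0054, 0.001, 0.126, -0.04, -1]}}

```text
clock: 19.8
position: [0.5918, 0.3343, 0.2074]
ee_rot: [-0.001, 0.72, 0.694, -0.002]
contact_force: [-0.2, -0.2, -0.3]
width: 0.0236
gripper_force: 34.3
```

Request:
{"api": "move_arm", "payload": {"steps": [0, 0, 0, 0, -0.0005, -0.015, -1, 0, 0, 0, 0, -0.0005, -0.035, -1, 0, 0, 0, 0, -0.0005, -0.055, -1, 0, 0, 0, 0, -0.0005, -0.075, -1, 0, 0, 0, 0, -0.0005, -0.093, -1, 0, 0, 0, 0, -0.0005, -0.106, -1, 0, 0, 0, 0, -0.0005, -0.115, -1, 0, 0, 0, 0, -0.0005, -0.12, -1, 0, 0, 0, 0, -0.0005, -0.1213, -1, 0, 0, 0, 0, -0.0005, -0.1213, -1]}}

```text
clock: 20.8
position: [0.5932, 0.3357, 0.089]
ee_rot: [0.0, 0.719, 0.695, 0.0]
contact_force: [-0.2, -0.6, -0.7]
width: 0.0234
gripper_force: 34.3
```

Run:
```python
from h import *
from rig import manip
s=manip.get_state();print(s["position"],s["ee_rot"],s["qd"].round(3))
w=manip.get_image("wrist");a=np.array(w["pixels"])
t=manip.get_image("top");c=np.array(t["pixels"]);b=np.array(manip.get_image("side")["pixels"])
cv2.imwrite("pics/f.png",np.vstack([np.hstack([cv2.resize(a,(400,300)),cv2.resize(b[220:420,130:397],(400,300),interpolation=2)]),cv2.resize(c[130:260,20:367],(800,300),interpolation=2)]))
```

```text
[0.59323417 0.33566141 0.08903146] [2.23288322e-04 7.19399894e-01 6.94595943e-01 4.68520087e-04] [ 0.001 -0.006 -0.005  0.001  0.002 -0.001]
```

View pics/f.png

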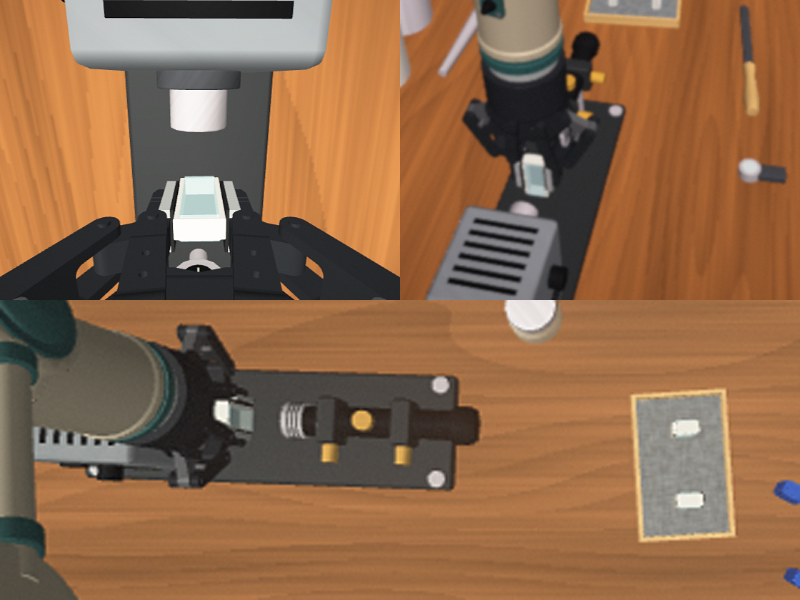

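The wrist view shows the lamp snout at columns 170–227 with its end at row 131, and the blank's centre near column 200, so it is in line. One last numeric check on mid-gap before any trim.

Run:
```python
from h import *
from rig import manip
d=manip.get_image("wrist")
P=lambda u,z:ray(d,(np.array(u)+.5)*1.4-.5,z).round(4)
print("snout rim",P((198.5,131),.099),"sides",P((170,115),.085),P((227,115),.085))
for u in((173,219),(228,219),(174,240),(227,240)):print("top",P(u,.110))
print(manip.get_state()["position"])
```

```text
snout rim [0.5942 0.3797 0.099 ] sides [0.5803 0.3854 0.085 ] [0.6085 0.3844 0.085 ]
top [0.5815 0.3421 0.11  ]
top [0.6061 0.3413 0.11  ]
top [0.5813 0.3313 0.11  ]
top [0.6056 0.3304 0.11  ]
[0.59317316 0.33577824 0.08926685]
```

Request:
{"api": "move_arm", "payload": {"steps": [0, 0, 0, -0.0005, -0.001, 0, -1, 0, 0, 0, -0.0005, -0.001, 0, -1, 0, 0, 0, -0.0005, -0.001, 0, -1, 0, 0, 0, -0.0005, -0.001, 0, -1, 0, 0, 0, -0.0005, -0.001, 0, -1, 0, 0, 0, -0.0005, -0.001, 0, -1, 0, 0, 0, -0.0005, -0.001, 0, -1, 0, 0, 0, -0.0005, -0.001, 0, -1, 0, 0, 0, -0.0005, -0.001, 0, -1, 0, 0, 0, -0.0005, -0.001, 0, -1]}}

```text
clock: 22.0
position: [0.5923, 0.3345, 0.0885]
ee_rot: [0.0, 0.719, 0.695, 0.0]
contact_force: [-0.2, 0.7, -0.6]
width: 0.0234
gripper_force: 34.3
```

```bash
python3 -c "
from rig import manip
print(manip.sign_off())"
```

```text
the job is handed in; nothing more can be done
None
```

The job is handed in at 22 s: two blanks stand in the order tray, the third is held upright in the spectroscope light, centred to about 1 mm by my measurements with its faces square to the beam, and the fourth was left untouched on the board.

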